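# Turn over the rest plate of a bunch-taping machine

## Robot

A 7-joint arm with a two-finger parallel gripper is mounted at the origin on the work surface. World frame = base frame: x ahead of the robot, y to its left, z up, the work surface at z = 0. Lengths are in m, angles in rad, forces in N, time in s.
With the tool pointing down it reaches from about 0.35 to 0.9 m from the base axis. Payload 8.1 kg.
Tool frame: the origin (TCP) lies on the centre line of the jaws, within the pads' length; the fingertips stand 19 mm ahead of it and the grasp point (between the pads) is the TCP (arm.tip_reach is the distance from the TCP to the fingertips, in m); z points along the fingers, y is the line along which they close (so a half turn about z gives the same grasp; the last joint's range is limited). The gripper opens to 92 mm and grips with 3 to 60 N. Pads are 19 mm wide; open, the fingers measure 130 mm over their backs; the gripper's body (75 mm by 190 mm) begins 47 mm behind the grasp point.
Start: joints at [1.071, 0.434, 0.025, 1.573, -0.012, 1.134, -0.075], TCP at [0.242, -0.576, 0.246] pointing down, gripper open.
Joint ranges: [-2.62, 2.62], [-0.44, 2.09], [-1.27, 1.32], [0.08, 2.57], [-1.32, 4.46], [0.12, 2], [-2.74, 2.74]. Speed limits (rad/s): [2.22, 2.22, 3.01, 3.01, 3.14, 3.14, 3.14].

## Interface

Orientations are given as a rotation vector (axis times angle).
In Python, from cell import arm gives the robot as it stands.
- The arm moves only by the tool arm_command, never from a script. Its argument "targets" is a list that holds one entry, the list of rows, each a list of 6 numbers: the shift along the tool's x, y, z in m, then the turn, a rotation vector about the tool's x, y, z in rad. A call has 1 to 10 rows; each row shifts and turns the commanded pose from where the row before left it, along the tool's axes as they then stand; what a row does not reach is not made up. A row lasts 1/8 s, in which the tool goes at most 62.5 mm and 10.7 degrees, less where a joint would pass 70% of its speed; a pose out of reach is approached as far as the arm can. A call with a gripper value outside its range is refused whole. "jaw" is the finger opening in m, from 0 to 0.0918, set as the call begins (left out, the last holds). The fingers move at their own pace and stop on an object; "newtons" is the grip in N (left out, the last holds). Time passes only in rows, so rows that do not move let the fingers close. It gives the time, the measured TCP pose, the force, the opening and the grip force at its end, in the units of the state.
- arm.observe(): the state, without advancing time (a new reading comes with each control period).
- arm.get_image(name): name is "scene" or "top" or "wrist"; returns a dict with "pixels" (480x640x3 uint8, red, green, blue), "z_map" (480x640 float32, m along the optical axis (not along the pixel's ray), 0 where there is no reading), "fx", "fy", "cx", "cy" (pixels), "dist" ([k1, k2, p1, p2, k3] as OpenCV has them; the pictures are not rectified), "xyz" and "rotation" of the camera in the world; the wrist camera has in their place "T_tool_cam" (4x4, takes a point from camera to tool coordinates, whose origin is the TCP and whose axes are the flange's). Camera axes: x right, y down, z forward; pixel columns grow to the right and rows downward; lengths in m; the calibration is good to about 2 mm. A picture is of the moment at which its call begins: read the wrist's pose just before it.
- arm.sign_off(): hands the job in; it is judged then, once.
The state is a dict: "clock": time; "joints": joint angles; "dq": joint speeds; "joint_efforts": joint torques, N m; "position": TCP position; "ee_rot": TCP orientation; "force": force on the tool from outside, world axes, zero at the start; "ft_torque": the same for the moment, N m; "width": opening from 0.0 (shut) to 1.0 (fully open); "gripper_force": force on a finger pad.
Only numpy, scipy, OpenCV 4.12 (cv2) and the standard library are available. Lean on these libraries where they do the work, as an engineer would, in place of code of your own. Each camera call takes 0.05 s, during which the arm holds its last target. There are 200 camera calls.

## Task

The rest plate of the taping machine lies plain side up; turn it over so that its two ridges face up and set it gently back, not dropped, flat and fully down on the same two locating pins, thick pin in the wide hole. The slotted white stand may be used to park the plate on end while you change your grip. Leave the paper tape roll and the tub where they are, and let go of the plate.

Things in the scene. Friction and masses are not known exactly. Their poses are not given: they have to be found in the camera images.
- plate: loose bare-metal plate, 150 (x) x 60 (y) x 8 mm, 0.14 to 0.28 kg. Origin in the middle of the 8 mm board; +z leaves the plain face, so +z points up at the start and down when done. The other (-z) face has two ridges across its width at x = -38 and +38 mm, 6 mm wide, 10 mm high. Best gripped across its 60 mm width at mid-length.
- wide_hole (a point): centre of the plate's wide round through hole, 14.5 mm across, at x = +24 mm of the plate, y = 0, mid-thickness
- narrow_hole (a point): centre of the plate's narrow round through hole, 10.5 mm across, at x = -16 mm of the plate, y = 0, mid-thickness
- machine: fixed grey taping machine: base 300 x 150 x 12 mm from x = -90 to +210 mm; at its origin a dark steel seat block 64 (x) x 44 (y) mm, top at z = 55 mm, carries two pins; at its far (+x) end a 120 mm wide tape housing with reel, from x = 132 to 208 mm, 111 mm high. Origin on the table under the seat block's centre, z up. The plate overhangs the block all round.
- seat (a point): centre of the seat block's top face, 55 mm above the table; axes as the machine's
- thick_pin (a point): on the axis of the thick pin (12 mm diameter, 10 mm tall from the seat top, upper 4 mm tapered to 6 mm), at x = +24 mm of the seat and 4 mm above the seat top: where the wide hole's centre lies when seated
- thin_pin (a point): on the axis of the thin pin (8 mm diameter, 10 mm tall, upper 4 mm tapered to 2 mm), at x = -16 mm of the seat and 4 mm above the seat top: where the narrow hole's centre lies when seated
- stand: fixed white plastic stand: base 120 (x) x 100 (y) x 12 mm with two upright walls 100 mm long (x), 8 mm thick, tops 40 mm above the table, that leave a slot 14 mm wide along x. Origin on the table under the slot's middle, z up. The slot's floor is 12 mm above the table; the plate stands in it on either end, leaning up to about 12 degrees to either side.
- tape_roll: loose paper tape roll lying flat, 90 mm outside, 76 mm inside, 18 mm high; origin under its centre; a bystander
- tie_tub: loose round tub with a lid, 52 mm diameter, 70 mm high; origin under its centre; a bystander
Not all that is in view belongs to the job. Leave any green or yellow look-alike of the plate alone.

How it is judged:
By the outcome, as a careful person would: the job done as asked, in the order asked, and still so for the second after the job is handed in, with the robot touching nothing.
It also fails if it takes over 64 s, if anything falls off the work surface, if the arm or the gripper's body presses on something with over 40 N, if the wrist force passes 120 N, or if a joint passes its speed limit or range.

## Working session

There is one attempt and no reset: what is moved stays moved. The work goes in short steps, Python scripts to look and compute and a tool call to move; the robot and the scene stay as the last step left them, time stands still between calls to the robot, and variables do not carry over. Pictures are saved under pics/ and viewed, at most 10 in all, crops included, and the job is handed in when it is done.

Besides the shell and the picture viewer there is one more tool, called by a JSON object that holds its "api" and its "payload". arm_command: Moves the arm, as the interface text tells. Its arguments: {"type":"object","properties":{"targets":{"type":"array","items":{"type":"array","items":{"type":"array","items":{"type":"number"}}}},"jaw":{"type":"number"},"newtons":{"type":"number"}},"required":["targets"]}

```bash
ls; mkdir -p pics
cat > h.py <<'E'
import numpy as np,cv2
from cell import arm
from scipy.spatial.transform import Rotation as R
def cam(n):
    s=arm.observe(); im=arm.get_image(n)
    if n=='wrist':
        T=np.eye(4);T[:3,:3]=R.from_rotvec(s['ee_rot']).as_matrix();T[:3,3]=s['position'];T=T@np.array(im['T_tool_cam'])
    else:
        T=np.eye(4);r=np.array(im['rotation']);T[:3,:3]=r if r.shape==(3,3) else R.from_rotvec(r).as_matrix();T[:3,3]=im['xyz']
    im['T']=T;im['K']=np.array([[im['fx'],0,im['cx']],[0,im['fy'],im['cy']],[0,0,1.]]);im['D']=np.array(im['dist'],float);return im
def save(im,f,crop=None,k=1):
    p=im['pixels'][:,:,::-1]
    if crop: a,b,c,d=crop;p=p[b:d,a:c]
    cv2.imwrite(f,cv2.resize(p,None,fx=k,fy=k,interpolation=cv2.INTER_CUBIC))
def ray(im,uv):
    q=cv2.undistortPoints(np.array([[uv]],float),im['K'],im['D'])[0,0]
    return im['T'][:3,:3]@np.array([q[0],q[1],1.]),im['T'][:3,3]
def onz(im,uv,z):
    d,o=ray(im,uv);return o+d*(z-o[2])/d[2]
def dep(im,uv):
    d,o=ray(im,uv);return o+d*im['z_map'][int(uv[1]),int(uv[0])]
E
python3 - <<'E'
from h import *
a=cam('top');print(a['T'].round(3),a['fx']);save(a,'pics/top.png')
b=cam('scene');print(b['T'].round(3));save(b,'pics/scene.png')
print(arm.observe())
E
```

```text
pics
[[-0.02  -0.999  0.04   0.477]
 [-1.     0.021  0.024  0.004]
 [-0.024 -0.04  -0.999  0.907]
 [ 0.     0.     0.     1.   ]] 501.20691221281794
[[-0.135  0.837 -0.531  0.882]
 [ 0.991  0.107 -0.083  0.055]
 [-0.012 -0.537 -0.843  0.644]
 [ 0.     0.     0.     1.   ]]
{'clock': 0.1, 'joints': array([ 1.07139258,  0.43514708,  0.02497434,  1.5739626 , -0.01165536,
        1.13401956, -0.07508781]), 'dq': array([-5.76639066e-05, -1.15305108e-03, -6.63415616e-04, -2.91208407e-03,
        1.89472167e-04,  1.00549367e-03, -1.54813925e-03]), 'joint_efforts': array([ 3.74491952e-03, -6.69128180e+01,  9.88335349e-01, -3.15148079e+01,
       -6.05315831e-02,  3.74804589e-02, -8.75820035e-06]), 'position': array([ 0.24135398, -0.57606467,  0.24504413]), 'ee_rot': array([-3.07866779e+00, -6.18826668e-01,  5.48620626e-04]), 'force': array([-1.45152097, -0.34160779, -0.42442389]), 'ft_torque': array([-0.04108867, -0.02323972, -0.00084604]), 'gripper_force': 0.0, 'width': 1.0017218475789167}
```

View pics/top.png

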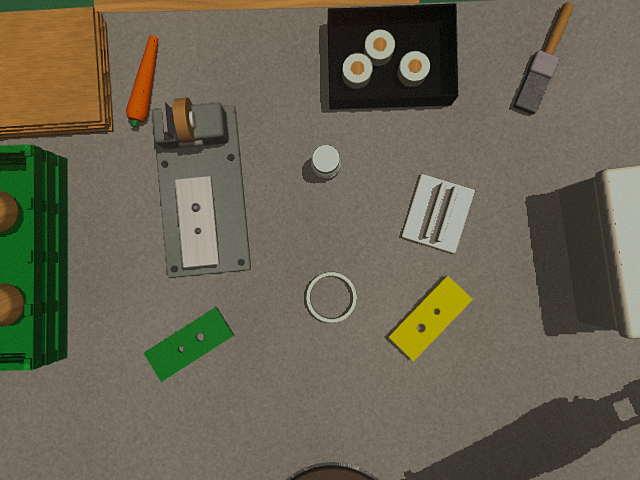

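View pics/scene.png

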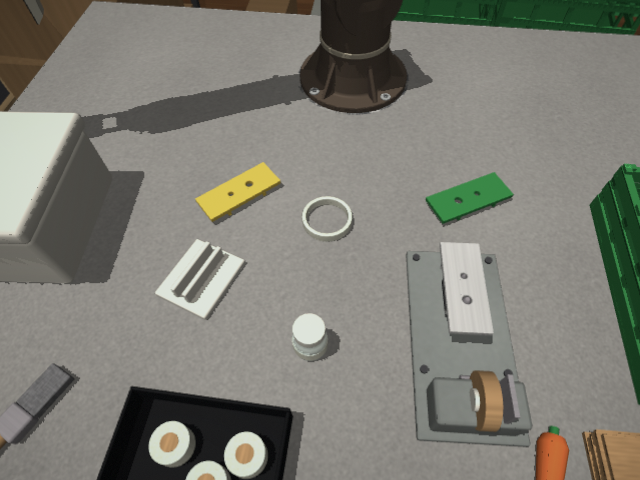

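The top view shows the plate on the machine: corners about (176,178), (212,177), (217,267) and (180,268), wide hole (196,208), narrow hole (198,231). The stand is at about (438,214), the roll at (331,297) and the tub at (326,160). The scene view agrees.

Run:
```python
from h import *
print([x for x in dir(arm) if x[0]!='_'], getattr(arm,'tip_reach',None))
a=cam('top');np.set_printoptions(precision=4,suppress=True)
for n,uv,z in [('c1',(176,178),.063),('c2',(212,177),.063),('c3',(217,267),.063),('c4',(180,268),.063),('wide',(196,208),.063),('nar',(198,231),.063),('roll',(331,297),.018),('tub',(326,160),.07),
 ('s1',(422,175),.012),('s2',(474,190),.012),('s3',(455,253),.012),('s4',(402,236),.012),('carrot',(140,100),.03),('mb',(168,277),.012),('mb2',(250,269),.012)]:
    print(n,onz(a,uv,z),dep(a,uv))
save(a,'pics/crop1.png',(150,160,260,280),5);save(a,'pics/crop2.png',(385,160,495,265),5)
s=arm.observe();print(R.from_rotvec(s['ee_rot']).as_matrix())
```

```text
['PlanningError', 'get_image', 'observe', 'sign_off', 'tip_reach'] 0.019
c1 [0.6289 0.2534 0.063 ] [0.6383 0.2688 0.0111]
c2 [0.6294 0.1922 0.063 ] [0.6378 0.2026 0.0165]
c3 [0.4764 0.1857 0.063 ] [0.4764 0.1961 0.0144]
c4 [0.476  0.2482 0.063 ] [0.4759 0.262  0.0154]
wide [0.5771 0.2201 0.063 ] [0.5768 0.2194 0.0659]
nar [0.5379 0.2172 0.063 ] [0.5378 0.2165 0.0655]
roll [ 0.4194 -0.0061  0.018 ] [ 0.4182 -0.0063 -0.0013]
tub [ 0.6524 -0.002   0.07  ] [ 0.652  -0.002   0.0718]
s1 [ 0.6331 -0.1729  0.012 ] [ 0.6329 -0.1727  0.0128]
s2 [ 0.6038 -0.2633  0.012 ] [ 0.6041 -0.2638  0.0103]
s3 [ 0.4928 -0.2268  0.012 ] [ 0.4931 -0.2301 -0.0007]
s4 [ 0.5249 -0.1347  0.012 ] [ 0.5251 -0.1351  0.0095]
carrot [0.7748 0.3249 0.03  ] [0.7739 0.3239 0.0328]
mb [0.4603 0.2846 0.012 ] [0.4603 0.2854 0.0094]
mb2 [0.4716 0.1376 0.012 ] [ 0.4715  0.1394 -0.0005]
[[ 0.9223  0.3864 -0.0006]
 [ 0.3864 -0.9223  0.001 ]
 [-0.0001 -0.0012 -1.    ]]
```

View pics/crop2.png

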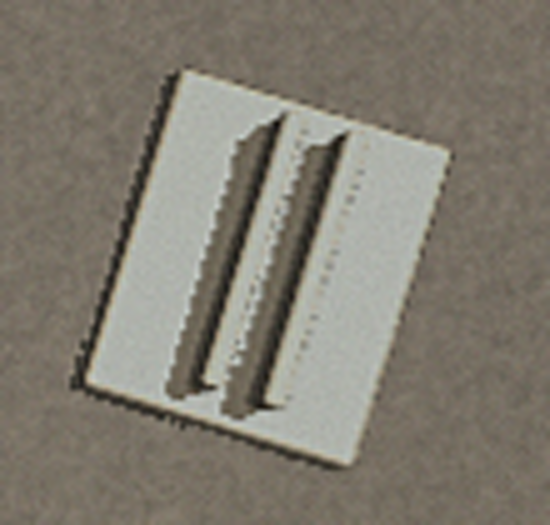

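The crop shows the stand's base corners at about (421,174), (475,190), (455,253) and (403,236), with the slot running along the long side. That puts the stand at about (0.564, -0.199) with the slot at about -19°, and the plate at about (0.553, 0.219) with a yaw of about 3–4°.

Run:
```python
from h import *
np.set_printoptions(precision=3,suppress=True)
a=cam('top')
for uv in [(590,180),(605,180),(630,180),(630,325),(608,330),(600,250),(545,330),(575,320)]: print(uv,dep(a,uv))
```

```text
(590, 180) [ 0.6   -0.411  0.111]
(605, 180) [ 0.592 -0.407  0.158]
(630, 180) [ 0.591 -0.44   0.162]
(630, 325) [ 0.382 -0.432  0.159]
(608, 330) [ 0.354 -0.486  0.003]
(600, 250) [ 0.491 -0.419  0.116]
(545, 330) [ 0.355 -0.381  0.001]
(575, 320) [ 0.371 -0.433  0.001]
```

{"api": "arm_command", "payload": {"targets": [[[0,0,-0.06,0,0,0]]]}}

```text
clock: 0.32
position: [0.2404, -0.5741, 0.3016]
ee_rot: [-3.07, -0.617, 0.004]
force: [0.0, -0.7, 0.8]
width: 1.004
gripper_force: 0.0
```

{"api": "arm_command", "payload": {"targets": [[[0.042,-0.044,0,0,0,0],[0.042,-0.044,0,0,0,0],[0.042,-0.044,0,0,0,0],[0.042,-0.044,0,0,0,0],[0.042,-0.044,0,0,0,0],[0.042,-0.044,0,0,0,0],[0.042,-0.044,0,0,0,0],[0.042,-0.044,0,0,0,0],[0.042,-0.044,0,0,0,0],[0.042,-0.044,0,0,0,0]]]}}

```text
clock: 1.58
position: [0.4592, -0.0066, 0.3059]
ee_rot: [3.08, 0.618, 0.001]
force: [1.3, -1.2, -0.2]
width: 0.998
gripper_force: 0.0
```

```bash
cat > g.py <<'E'
# body deltas to a goal: python3 -c usage -> go(pos, Rgoal)
from h import *
import json
def log():
    s=arm.observe();open('log.txt','a').write(json.dumps([list(map(float,s[k])) for k in('joints','position','ee_rot')])+'\n');return s
def go(p,Rg,n=None):
    s=log();Rc=R.from_rotvec(s['ee_rot']);d=Rc.inv().apply(np.array(p)-s['position']);w=(Rc.inv()*Rg).as_rotvec()
    print('joints',np.round(s['joints'],3),'t',round(s['clock'],2));print('pos',s['position'].round(4),'F',s['force'].round(1),'w',s['width'])
    print('shift tool',d.round(4),'turn',w.round(4),'deg',np.degrees(np.linalg.norm(w)).round(1))
def tool(heading_y,tilt,sgn=1):
    """tool down, jaw y along heading_y(deg), then tilted about tool y: tilt>0 per sgn; returns Rotation"""
    h=np.radians(heading_y);y=np.array([np.cos(h),np.sin(h),0]);z=np.array([0,0,-1.]);x=np.cross(y,z)
    return R.from_matrix(np.c_[x,y,z])*R.from_rotvec([0,np.radians(tilt),0])
E
python3 - <<'E'
from g import *
np.set_printoptions(suppress=True)
T=tool(-86.5,0);print(T.as_matrix().round(2), tool(-86.5,35).as_matrix()[:,2])
go([.553,.219,.24],T)
E
```

```text
[[ 1.    0.06  0.  ]
 [ 0.06 -1.    0.  ]
 [ 0.    0.   -1.  ]] [ 0.5725066   0.035016   -0.81915204]
joints [ 0.275  0.146 -0.426  1.836  0.065  1.173 -1.346] t 1.57
pos [ 0.4592 -0.0066  0.3059] F [ 1.3 -1.2 -0.2] w 0.9982007129408207
shift tool [ 0.1736 -0.172   0.0659] turn [ 0.0005 -0.0005  0.3351] deg 19.2
```

{"api": "arm_command", "payload": {"targets": [[[0.0347,-0.0344,0.013,0,0,0],[0.0347,-0.0344,0.013,0,0,0],[0.0347,-0.0344,0.013,0,0,0],[0.0347,-0.0344,0.013,0,0,0],[0.0347,-0.0344,0.013,0,0,0],[0,0,0,0,0,0.112],[0,0,0,0,0,0.112],[0,0,0,0,0,0.112],[0,0,0,0,0,0]]]}}

```text
clock: 2.7
position: [0.5524, 0.2173, 0.2405]
ee_rot: [3.14, 0.096, -0.0]
force: [0.5, -0.9, -0.2]
width: 1.0
gripper_force: 0.0
```

Run:
```python
from g import *
np.set_printoptions(suppress=True)
go([.553,.219,.24],tool(-86.5,0))
w=cam('wrist');save(w,'pics/w1.png');print(w['T'].round(3),w['fx'])
```

```text
joints [-0.17   0.426 -0.417  1.632  0.187  1.123 -2.144] t 2.7
pos [0.5524 0.2173 0.2405] F [ 0.5 -0.9 -0.2] w 0.9997129184395278
shift tool [ 0.0008 -0.0017  0.0005] turn [0.0004 0.0003 0.0003] deg 0.0
[[ 0.062 -0.951 -0.302  0.634]
 [-0.998 -0.059 -0.021  0.222]
 [ 0.002  0.303 -0.953  0.379]
 [ 0.     0.     0.     1.   ]] 431.97263334101865
```

View pics/w1.png

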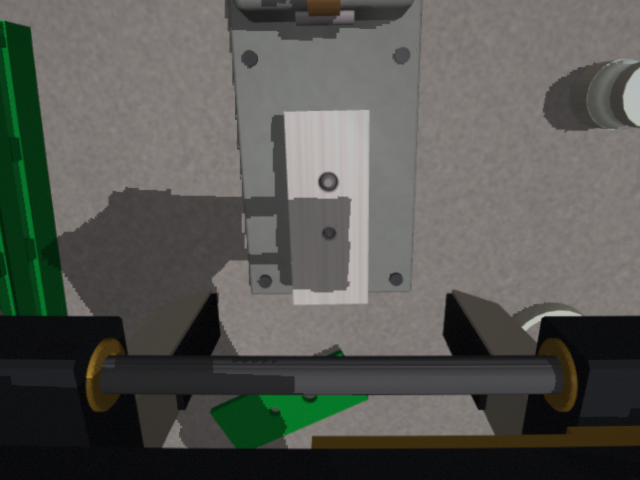

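The wrist view shows the plate's corners at (285,111), (369,111), (368,304) and (293,304). Wide hole (328,181), narrow hole (329,233), and the base bolts at (250,58), (402,55), (265,281) and (396,279).

Run:
```python
from g import *
np.set_printoptions(suppress=True,precision=4)
w=cam('wrist');f=lambda u,z:onz(w,u,z)[:2]
c=[f(u,.063) for u in [(285,111),(369,111),(368,304),(293,304)]];print(c)
h=lambda a,b:np.degrees(np.arctan2(*(b-a)[::-1]))
print('centre',np.mean(c,0),h(c[3],c[0]),h(c[2],c[1]))
a,b=f((328,181),.064),f((329,233),.064);print('holes',a,b,h(b,a),np.linalg.norm(a-b),'ctr',b+.4*(a-b))
B=[f(u,.012) for u in [(250,58),(402,55),(396,279),(265,281)]];print(B,h(B[3],B[0]),h(B[2],B[1]),h(B[2],B[3])-90,h(B[1],B[0])-90)
```

```text
[array([0.6265, 0.2534]), array([0.6302, 0.1944]), array([0.4812, 0.1817]), array([0.4773, 0.2422])]
centre [0.5538 0.2179] 4.322671553341697 4.872081013607516
holes [0.579  0.2202] [0.5392 0.2169] 4.648661690454482 0.039916774469274184 ctr [0.5551 0.2182]
[array([0.6639, 0.2875]), array([0.6738, 0.1678]), array([0.4833, 0.1518]), array([0.4737, 0.272 ])] 4.662687868981895 4.78738219759608 4.584718429374803 4.728125260811865
```

Run:
```python
from g import *
np.set_printoptions(suppress=True,precision=4)
T=tool(-85.3,35);z=T.as_matrix()[:,2];go(np.array([.5545,.218,.059])-.1*z,T)
```

```text
joints [-0.169  0.426 -0.418  1.632  0.187  1.124 -2.143] t 2.8
pos [0.5524 0.2173 0.2406] F [ 0.6 -0.7  0.5] w 0.9991014595586077
shift tool [-0.0552  0.0005  0.0997] turn [ 0.0059  0.611  -0.018 ] deg 35.0
```

{"api": "arm_command", "payload": {"targets": [[[-0.0276,0,0.025,0,0,0],[-0.0276,0,0.025,0,0,-0.02],[0,0,0.025,0,0.153,0],[0,0,0.025,0,0.153,0],[0,0,0,0,0.153,0],[0,0,0,0,0.152,0],[0,0,0,0,0,0]]]}}

```text
clock: 3.68
position: [0.503, 0.2108, 0.1265]
ee_rot: [3.067, 0.134, 0.617]
force: [0.5, -0.1, -1.0]
width: 0.998
gripper_force: 0.0
```

Run:
```python
from g import *
np.set_printoptions(suppress=True,precision=4)
T=tool(-85.3,35);z=T.as_matrix()[:,2];go(np.array([.5545,.218,.059]),T)
```

```text
joints [-0.757  0.318  0.141  2.225  0.594  0.326 -2.653] t 3.67
pos [0.503  0.2108 0.1265] F [ 0.5 -0.1 -1. ] w 0.998207705937625
shift tool [ 0.0219 -0.0048  0.0822] turn [0.0237 0.2148 0.013 ] deg 12.4
```

```bash
cat > fk.py <<'E'
import numpy as np,json,itertools
from scipy.optimize import least_squares
from scipy.spatial.transform import Rotation as R
def fk(q,p,s):
    d1,a1,d3,a3,d5,a5,d7,a6,o1,o7=p;X=np.zeros(3);M=R.identity()
    def t(x,z):
        nonlocal X;X=X+M.apply([x,0,z])
    def r(ax,a):
        nonlocal M;M=M*R.from_rotvec(a*np.eye(3)[ax])
    r(2,s[0]*q[0]+o1);t(a1,d1);r(1,q[1]);r(2,s[1]*q[2]);t(a3,d3);r(1,q[3]);t(-a5,0);r(2,s[2]*q[4]);t(0,d5);r(1,q[5]);t(a6,0);r(2,s[3]*q[6]+o7);t(0,d7)
    return X,M
def load():
    D=[json.loads(l) for l in open('log.txt')]+[[[1.07139258,0.43514708,0.02497434,1.5739626,-0.01165536,1.13401956,-0.07508781],[0.24135398,-0.57606467,0.24504413],[-3.07866779,-.618826668,5.48620626e-04]]]
    return D
def fit():
    best=None
    for s in itertools.product([1,-1],repeat=4):
        for o7 in (0,np.pi/2,np.pi,-np.pi/2):
            f=lambda p:np.concatenate([np.r_[(fk(q,p,s)[0]-x),.3*(fk(q,p,s)[1].inv()*R.from_rotvec(w)).as_rotvec()] for q,x,w in load()]+[.002*(p-p0)])
            p0=np.array([.33,0,.4,0,.4,0,.25,0,0,o7])
            z=least_squares(f,p0,max_nfev=60)
            if best is None or z.cost<best[0]:best=(z.cost,s,z.x,f)
    return best
if __name__=='__main__':
    np.set_printoptions(suppress=True,precision=3)
    c,s,p,f=fit();print(c,s,p);print(np.abs(f(p)).max());json.dump([s,list(p)],open('fk.json','w'))
E
python3 fk.py
```

```text
0.00013391034008178865 (-1, -1, -1, -1) [ 0.305  0.015  0.565 -0.01   0.424 -0.002  0.397  0.008 -0.079  1.493]
0.009124161991567218
```

```bash
sed -i 's/d1,a1,d3,a3,d5,a5,d7,a6,o1,o7=p/d1,a1,d3,a3,d5,a5,d7,a6,o1,o7,b1,b3,b5=p/; s/def t(x,z):/def t(x,z,y=0):/; s/M.apply(\[x,0,z\])/M.apply([x,y,z])/; s/t(a1,d1)/t(a1,d1,b1)/; s/t(a3,d3)/t(a3,d3,b3)/; s/t(0,d5)/t(0,d5,b5)/; s/0,0,o7\])/0,0,o7,0,0,0])/' fk.py; python3 fk.py
```

```text
8.163204789340984e-08 (-1, -1, -1, -1) [ 0.272  0.     0.558  0.     0.428 -0.     0.351  0.     0.     1.571
 -0.036 -0.017 -0.   ]
0.0062831881700345
```

```bash
cat > ik.py <<'E'
from fk import *
s,p=json.load(open('fk.json'));p=np.array(p)
lo=np.array([-2.62,-.44,-1.27,.08,-1.32,.12,-2.74]);hi=np.array([2.62,2.09,1.32,2.57,4.46,2,2.74]);m=.05
def ik(x,M,q0s,reg=0.01):
    out=[]
    for q0 in q0s:
        q0=np.clip(q0,lo+m+.001,hi-m-.001)
        f=lambda q:np.r_[(fk(q,p,s)[0]-x)*5,(fk(q,p,s)[1].inv()*M).as_rotvec(),reg*(q-q0)*0.1]
        z=least_squares(f,q0,bounds=(lo+m,hi-m),max_nfev=200);out.append((np.abs(f(z.x)[:6]).max(),z.x))
    return out
def tool(h,tilt):
    h=np.radians(h);y=np.array([np.cos(h),np.sin(h),0]);z=np.array([0,0,-1.]);x=np.cross(y,z)
    return R.from_matrix(np.c_[x,y,z])*R.from_rotvec([0,np.radians(tilt),0])
E
cat > a.py <<'E'
from ik import *
np.set_printoptions(suppress=True,precision=2)
rng=np.random.default_rng(0);S=[lo+(hi-lo)*rng.random(7)*1 for _ in range(25)]
mac=np.array([.5545,.218,.061]);st=np.array([.564,-.199,.09])
for t in (0,10,20,30,45):
  for nm,x,h,ti in [('M1',mac,-85.3,t),('S1',st,-18.8,t-90),('S2',st,-18.8,90-t),('M2',mac,94.7,-t)]:
    for fl in (0,1):
        r=[a for a in ik(x,tool(h+180*fl,ti*(1-2*fl)),S) if a[0]<.005]
        if r:
            b=max(r,key=lambda a:np.minimum(a[1]-lo,hi-a[1]).min());print(t,nm,'flip' if fl else '',len(r),b[1])
        else: print(t,nm,'flip' if fl else '','none')
E
timeout 500 python3 a.py
```

```text
0 M1  13 [-0.86  0.66  0.59  1.86 -0.51  0.77 -1.48]
0 M1 flip 13 [-0.12  0.65 -0.51  1.8   0.43  0.8   0.81]
0 S1  15 [-0.71  1.36  0.74  1.59  0.54  1.34 -0.84]
0 S1 flip 12 [-0.69  1.34  0.71  1.59  0.57  1.36  2.28]
0 S2  10 [ 1.25  1.37 -0.8   1.48 -0.59  1.32  0.75]
0 S2 flip 8 [ 1.06  1.25 -0.45  1.49 -0.87  1.49 -2.16]
0 M2  13 [-0.12  0.65 -0.51  1.8   0.43  0.8   0.81]
0 M2 flip 13 [-0.86  0.66  0.59  1.86 -0.51  0.77 -1.48]
10 M1  13 [-1.11  0.71  0.91  2.03 -0.89  0.64 -1.14]
10 M1 flip 12 [-0.03  0.63 -0.66  1.94  0.78  0.67  0.46]
10 S1  14 [-0.69  1.24  0.72  1.63  0.51  1.25 -0.81]
10 S1 flip 12 [-0.67  1.23  0.69  1.63  0.53  1.27  2.31]
10 S2  11 [ 1.22  1.25 -0.76  1.52 -0.56  1.23  0.72]
10 S2 flip 9 [ 1.03  1.13 -0.41  1.54 -0.84  1.39 -2.19]
10 M2  12 [-0.03  0.63 -0.66  1.94  0.78  0.67  0.46]
10 M2 flip 13 [-1.11  0.71  0.91  2.03 -0.89  0.64 -1.14]
20 M1  13 [-1.12  0.63  0.79  2.17 -1.07  0.33 -0.99]
20 M1 flip 12 [ 0.01  0.63 -0.78  2.08  1.24  0.63  0.  ]
20 S1  14 [-0.44  1.01  0.31  1.65  0.75  1.36 -1.01]
20 S1 flip 12 [-0.25  0.98 -0.    1.64  0.91  1.
[... 424 characters left out ...]
 -0.04  1.67  0.87  1.42  2.05]
30 S2  13 [ 1.14  1.01 -0.68  1.62 -0.48  1.07  0.62]
30 S2 flip 9 [ 0.88  0.91 -0.24  1.64 -0.82  1.23 -2.24]
30 M2  10 [ 0.04  0.68 -0.89  2.21  1.69  0.75 -0.45]
30 M2 flip 9 [-0.6   0.5  -0.03  2.26  1.84  0.28  2.39]
45 M1  10 [-0.07  0.76 -0.86  2.38  2.12  1.08  2.21]
45 M1 flip 13 [ 0.02  0.84 -1.    2.37  2.1   1.18 -0.85]
45 S1  16 [-0.45  0.81  0.48  1.76  0.45  1.   -0.69]
45 S1 flip 13 [ 0.06  0.78 -0.3   1.71  0.89  1.34  2.08]
45 S2  14 [ 1.    0.84 -0.56  1.68 -0.43  0.96  0.53]
45 S2 flip 8 [ 0.54  0.77  0.16  1.73 -0.92  1.21 -2.2 ]
45 M2  13 [ 0.02  0.84 -1.    2.37  2.1   1.18 -0.85]
45 M2 flip 10 [-0.07  0.76 -0.86  2.38  2.12  1.08  2.21]
```

{"api": "arm_command", "payload": {"targets": [[[0,0,-0.04,0,-0.134,0],[0,0,-0.02,0,-0.134,0],[0,0,0,0,-0.134,0],[0,0,0,0,0,-0.185],[0,0,0,0,0,-0.185],[0,0,0,0,0,-0.185],[0,0,0,0,0,-0.185],[0,0,0,0,0,-0.185],[0,0,0,0,0,-0.185],[0,0,0,0,0,-0.185]]]}}

```text
clock: 4.92
position: [0.4894, 0.2068, 0.1756]
ee_rot: [2.401, 1.966, 0.008]
force: [0.4, 0.3, 0.3]
width: 1.0
gripper_force: 0.0
```

{"api": "arm_command", "payload": {"targets": [[[0,0,0,0,0,-0.185],[0,0,0,0,0,-0.185],[0,0,0,0,0,-0.185],[0,0,0,0,0,-0.185],[0,0,0,0,0,-0.185],[0,0,0,0,0,-0.185],[0,0,0,0,0,-0.185],[0,0,0,0,0,-0.185],[0,0,0,0,0,-0.185]]]}}

```text
clock: 6.05
position: [0.4897, 0.2066, 0.1762]
ee_rot: [0.164, 3.107, -0.038]
force: [0.6, -0.1, 0.6]
width: 1.002
gripper_force: 0.0
```

Run:
```python
from g import *
np.set_printoptions(suppress=True,precision=4)
T=tool(94.7,-25);z=T.as_matrix()[:,2];go(np.array([.5545,.218,.059])-.08*z,T)
```

```text
joints [ 0.1    0.488 -0.855  1.852  0.48   1.004  0.502] t 6.05
pos [0.4897 0.2066 0.1762] F [ 0.6 -0.1  0.6] w 1.0015332308376605
shift tool [-0.0285  0.0129  0.0454] turn [-0.0662 -0.4055 -0.1788] deg 25.7
```

{"api": "arm_command", "payload": {"targets": [[[-0.0095,0.0043,0.015,-0.022,-0.135,-0.06],[-0.0095,0.0043,0.015,-0.022,-0.135,-0.06],[-0.0095,0.0043,0.015,-0.022,-0.135,-0.06],[0,0,0,0,0,0]]]}}

```text
clock: 6.55
position: [0.524, 0.2166, 0.1355]
ee_rot: [-0.104, 2.71, 0.015]
force: [-0.9, -0.0, 0.6]
width: 0.998
gripper_force: 0.0
```

Run:
```python
from g import *
np.set_printoptions(suppress=True,precision=4)
T=tool(94.7,-25);z=T.as_matrix()[:,2];go(np.array([.5545,.218,.059]),T)
w=cam('wrist');save(w,'pics/w2.png')
```

```text
joints [-0.117  0.396 -0.634  2.152  1.068  0.544  0.068] t 6.55
pos [0.524  0.2166 0.1355] F [-0.9 -0.   0.6] w 0.9977032061122875
shift tool [ 0.0041 -0.0005  0.0823] turn [-0.008  -0.0069 -0.0037] deg 0.6
```

View pics/w2.png

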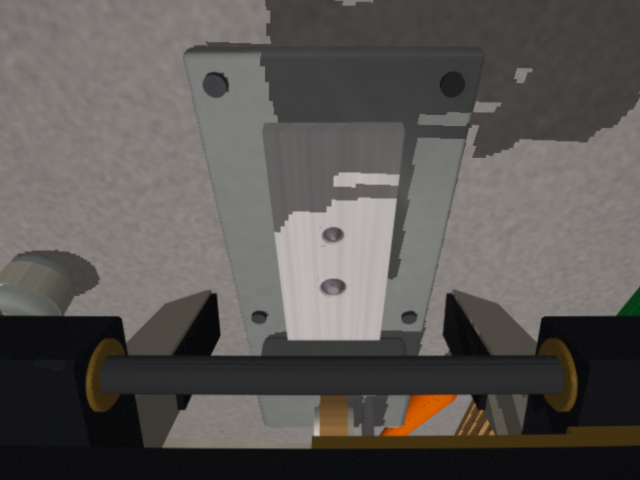

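The plate sits centred between the open jaws, holes at (333,234) and (333,287). I'll advance and grip.

{"api": "arm_command", "payload": {"targets": [[[0.001,0,0.0205,0,-0.007,0],[0.001,0,0.0205,0,0,0],[0.001,0,0.0205,0,0,0],[0.001,0,0.0205,0,0,0],[0,0,0,0,0,0]]]}}

```text
clock: 7.22
position: [0.5572, 0.2185, 0.059]
ee_rot: [-0.094, 2.704, 0.015]
force: [-0.2, -0.3, -0.3]
width: 0.999
gripper_force: 0.0
```

{"api": "arm_command", "payload": {"targets": [[[0,0,0,0,0,0],[0,0,0,0,0,0],[0,0,0,0,0,0],[0,0,0,0,0,0]]], "jaw": 0.05, "newtons": 40}}

```text
clock: 7.72
position: [0.5557, 0.2194, 0.0597]
ee_rot: [-0.101, 2.702, 0.017]
force: [-2.5, -0.2, 3.6]
width: 0.649
gripper_force: 40.0
```

Run:
```python
from g import *
np.set_printoptions(suppress=True,precision=4)
T=tool(94.7,-25);go(np.array([.5545,.218,.13]),T)
print(arm.observe()['gripper_force'])
```

```text
joints [-0.215  0.55  -0.494  2.156  1.409  0.473 -0.244] t 7.72
pos [0.5557 0.2194 0.0597] F [-2.5 -0.2  3.6] w 0.6493587277287691
shift tool [-0.0286 -0.0016 -0.0642] turn [-0.0071  0.0014 -0.0058] deg 0.5
39.99097287654877
```

{"api": "arm_command", "payload": {"targets": [[[-0.0042,0,-0.0091,0,0,0],[-0.0042,0,-0.0091,0,0,0],[-0.0106,0,-0.0227,0,0,0],[-0.0106,0,-0.0227,0,0,0],[-0.0106,0,-0.0227,0,0,0],[-0.0106,0,-0.0227,0,0,0],[0,0,0,0,0,0]]]}}

```text
clock: 8.6
position: [0.556, 0.2202, 0.181]
ee_rot: [-0.1, 2.7, 0.018]
force: [1.0, -0.4, -3.4]
width: 0.65
gripper_force: 40.0
```

```bash
cat >> g.py <<'E'
def equal(p,Rg,n,Rc=None,pc=None):
    s=log();Rc=R.from_rotvec(s['ee_rot']) if Rc is None else Rc;pc=s['position'] if pc is None else pc
    w=(Rc.inv()*Rg).as_rotvec()/n;r=R.from_rotvec(w).as_matrix();A=sum(np.linalg.matrix_power(r,k) for k in range(n))
    d=np.linalg.solve(A,Rc.inv().apply(np.array(p)-pc))
    print('joints',np.round(s['joints'],3),'pos',s['position'].round(4),'F',s['force'].round(1),'w',round(s['width'],3),'t',round(s['clock'],2))
    print(n,'rows of',d.round(4).tolist(),w.round(4).tolist(),'mm',1000*np.linalg.norm(d).round(4),'deg',np.degrees(np.linalg.norm(w)).round(1))
E
python3 - <<'E'
from g import *
np.set_printoptions(suppress=True,precision=4)
a=tool(138,20);equal([.52,.02,.23],a,9)
equal([.564,-.199,.19],tool(161.2,65),6,a,np.array([.52,.02,.23]))
E
```

```text
joints [-0.054  0.369 -0.674  2.046  0.901  0.607  0.283] pos [0.556  0.2202 0.181 ] F [ 1.  -0.4 -3.4] w 0.65 t 8.6
9 rows of [0.0128, -0.0198, -0.0057] [-0.0043, 0.0831, -0.087] mm 24.2 deg 6.9
joints [-0.054  0.369 -0.674  2.046  0.901  0.607  0.283] pos [0.556  0.2202 0.181 ] F [ 1.  -0.4 -3.4] w 0.65 t 8.6
6 rows of [0.017, -0.0256, 0.0233] [0.0468, 0.1291, -0.051] mm 38.5 deg 8.4
```

{"api": "arm_command", "payload": {"targets": [[[0.0128,-0.0198,-0.0057,-0.0043,0.0831,-0.087],[0.0128,-0.0198,-0.0057,-0.0043,0.0831,-0.087],[0.0128,-0.0198,-0.0057,-0.0043,0.0831,-0.087],[0.0128,-0.0198,-0.0057,-0.0043,0.0831,-0.087],[0.0128,-0.0198,-0.0057,-0.0043,0.0831,-0.087],[0.0128,-0.0198,-0.0057,-0.0043,0.0831,-0.087],[0.0128,-0.0198,-0.0057,-0.0043,0.0831,-0.087],[0.0128,-0.0198,-0.0057,-0.0043,0.0831,-0.087],[0.0128,-0.0198,-0.0057,-0.0043,0.0831,-0.087]]]}}

```text
clock: 9.72
position: [0.5195, 0.0177, 0.2277]
ee_rot: [1.145, -2.564, 0.204]
force: [0.0, -0.1, -2.4]
width: 0.647
gripper_force: 40.0
```

Run:
```python
from g import *
equal([.564,-.199,.19],tool(161.2,65),8)
```

```text
joints [ 0.314  0.612 -0.904  1.606  0.557  1.53   1.698] pos [0.5195 0.0177 0.2277] F [ 0.  -0.1 -2.4] w 0.647 t 9.72
8 rows of [0.0125, -0.0189, 0.0174] [0.0352, 0.096, -0.0378] mm 28.5 deg 6.2
```

{"api": "arm_command", "payload": {"targets": [[[0.0125,-0.0189,0.0174,0.0352,0.096,-0.0378],[0.0125,-0.0189,0.0174,0.0352,0.096,-0.0378],[0.0125,-0.0189,0.0174,0.0352,0.096,-0.0378],[0.0125,-0.0189,0.0174,0.0352,0.096,-0.0378],[0.0125,-0.0189,0.0174,0.0352,0.096,-0.0378],[0.0125,-0.0189,0.0174,0.0352,0.096,-0.0378],[0.0125,-0.0189,0.0174,0.0352,0.096,-0.0378],[0.0125,-0.0189,0.0174,0.0352,0.096,-0.0378],[0,0,0,0,0,0]]]}}

```text
clock: 10.85
position: [0.5635, -0.1986, 0.1881]
ee_rot: [1.221, -1.707, 0.778]
force: [-0.3, -0.4, -2.2]
width: 0.648
gripper_force: 40.0
```

Run:
```python
from g import *
go([.564,-.199,.19],tool(161.2,65))
a=cam('top');save(a,'pics/t2.png',(330,80,530,260),4)
```

```text
joints [ 0.138  0.882 -0.606  1.614  1.118  1.886  1.973] t 10.85
pos [ 0.5635 -0.1986  0.1881] F [-0.3 -0.4 -2.2] w 0.6476354691386116
shift tool [ 0.0018 -0.0006 -0.0006] turn [ 0.0005  0.0006 -0.0007] deg 0.1
```

View pics/t2.png

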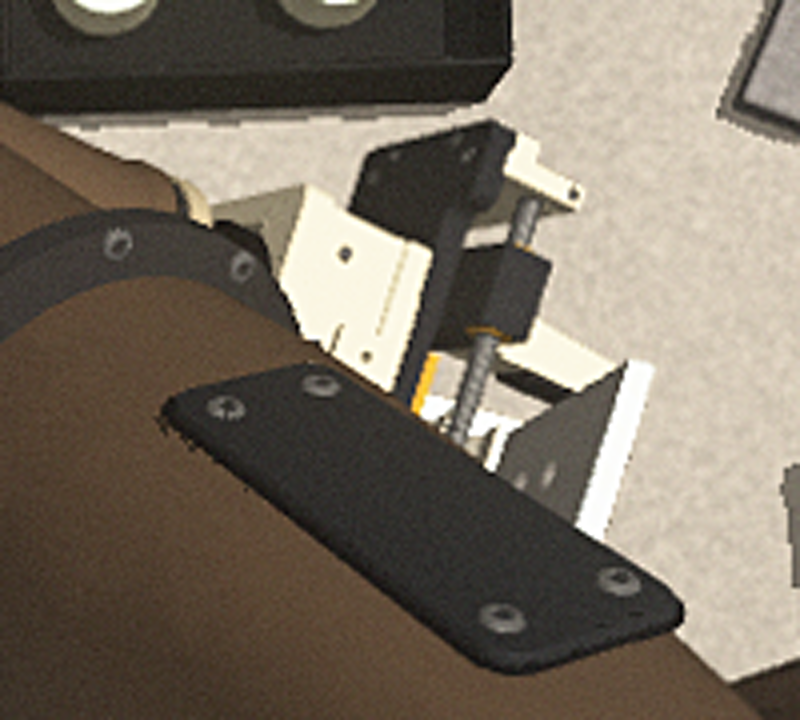

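The plate is now upright over the stand, its white top end at crop (590–640, 365–530), mostly hidden by the arm. The wrist camera should show the slot alignment.

Run:
```python
from g import *
w=cam('wrist');save(w,'pics/w3.png',(100,0,580,400),1.6);np.set_printoptions(suppress=True,precision=3);print(w['T'])
```

```text
[[-0.947  0.22  -0.236  0.593]
 [ 0.322  0.642 -0.696 -0.112]
 [-0.001 -0.735 -0.678  0.322]
 [ 0.     0.     0.     1.   ]]
```

View pics/w3.png

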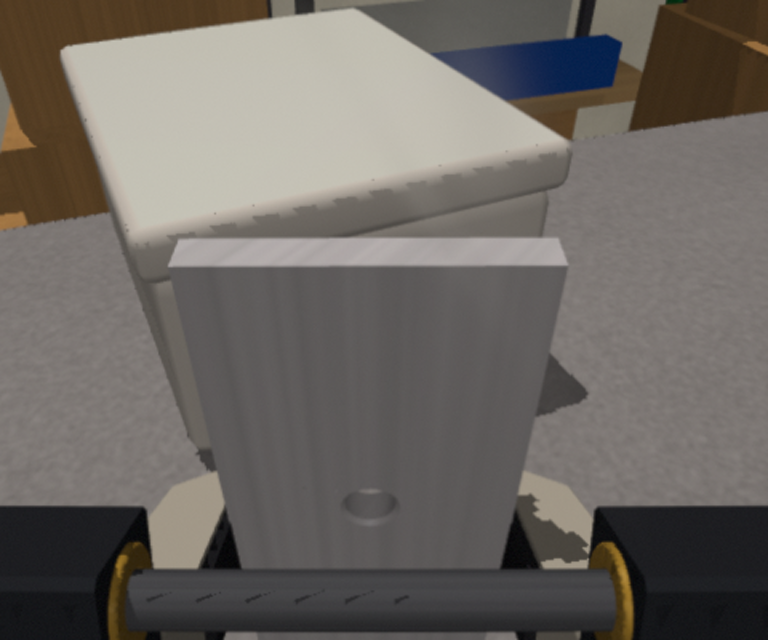

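The plate stands upright in the jaws; its top plain edge runs at crop y=266 (x 176–564) and its back edge at y=240.

Run:
```python
from g import *
np.set_printoptions(suppress=True,precision=4)
w=cam('wrist');s=arm.observe();n=np.array([.3223,.9466]);u=np.array([.9466,-.3223])
for c in [(176,266),(564,266),(180,240),(556,240)]:
    px=(c[0]/1.6+100,c[1]/1.6);P=onz(w,px,.2625);print(P,'n',P[:2]@n,'u',P[:2]@u,dep(w,px))
print('tcp n',s['position'][:2]@n,'u',s['position'][:2]@u,'slot',np.array([.5637,-.1992])@n,np.array([.5637,-.1992])@u)
```

```text
[ 0.5922 -0.2087  0.2625] n -0.00672189902030774 u 0.6278198379199761 [ 0.5922 -0.204   0.2654]
[ 0.5344 -0.1889  0.2625] n -0.006527248667183463 u 0.5667638695699919 [ 0.5377 -0.1845  0.2659]
[ 0.5906 -0.2164  0.2625] n -0.014504120324579213 u 0.628774515896463 [ 0.5907 -0.2111  0.2655]
[ 0.5317 -0.1961  0.2625] n -0.014283833365157523 u 0.5664779856065364 [ 0.5351 -0.1913  0.2659]
tcp n -0.004417333176525735 u 0.5972227223785501 slot -0.006882209999999999 0.59780058
```

{"api": "arm_command", "payload": {"targets": [[[-0.0188,0,0.0088,0,0,0],[-0.0188,0,0.0088,0,0,0],[-0.0188,0,0.0088,0,0,0],[-0.0091,0,0.0042,0,0,0],[-0.0091,0,0.0042,0,0,0],[0,0,0,0,0,0]]]}}

```text
clock: 11.75
position: [0.564, -0.1973, 0.1076]
ee_rot: [1.221, -1.71, 0.777]
force: [-0.1, 0.5, -1.3]
width: 0.649
gripper_force: 40.0
```

{"api": "arm_command", "payload": {"targets": [[[-0.0091,0,0.0042,0,0,0],[-0.0045,0,0.0021,0,0,0],[-0.0018,0,0.0008,0,0,0],[0,0,0,0,0,0]]]}}

```text
clock: 12.25
position: [0.5642, -0.1972, 0.0912]
ee_rot: [1.221, -1.711, 0.777]
force: [-1.0, 0.3, -1.9]
width: 0.649
gripper_force: 40.0
```

{"api": "arm_command", "payload": {"targets": [[[-0.0018,0,0.0008,0,0,0],[-0.0018,0,0.0008,0,0,0],[-0.0009,0,0.0004,0,0,0],[0,0,0,0,0,0]]]}}

```text
clock: 12.75
position: [0.5642, -0.1971, 0.0863]
ee_rot: [1.221, -1.711, 0.777]
force: [0.6, 1.0, -2.2]
width: 0.649
gripper_force: 40.0
```

{"api": "arm_command", "payload": {"targets": [[[-0.0009,0,0.0004,0,0,0],[-0.0009,0,0.0004,0,0,0],[0,0,0,0,0,0]]]}}

```text
clock: 13.12
position: [0.5642, -0.1973, 0.0857]
ee_rot: [1.219, -1.71, 0.779]
force: [-2.4, 1.2, 6.4]
width: 0.645
gripper_force: 40.0
```

{"api": "arm_command", "payload": {"targets": [[[0,0,0,0,0,0],[0,0,0,0,0,0],[0,0,0,0,0,0],[0,0,-0.025,0,0,0],[0,0,-0.04,0,0,0],[0,0,-0.05,0,0,0],[0,0,-0.05,0,0,0]]], "jaw": 0.0918}}

```text
clock: 14.0
position: [0.6128, -0.0532, 0.1555]
ee_rot: [1.223, -1.711, 0.776]
force: [0.5, 0.2, 0.4]
width: 0.999
gripper_force: 0.0
```

Run:
```python
from g import *
# lift to z .35 tool vertical, jaw outward after turning
equal([.55,-.18,.33],tool(161.2,0),7)
```

```text
joints [-0.11   1.005 -0.547  1.374  1.014  1.977  1.947] pos [ 0.6128 -0.0532  0.1555] F [0.5 0.2 0.4] w 0.999 t 14.0
7 rows of [0.0327, 0.0026, -0.0083] [-0.0001, -0.1613, -0.0003] mm 33.8 deg 9.2
```

{"api": "arm_command", "payload": {"targets": [[[0.048,0,-0.025,0,0,0],[0.048,0,-0.025,0,0,0],[0.048,0,-0.025,0,0,0],[0,0,0,0,0,0.185],[0,0,0,0,0,0.185],[0,0,0,0,0,0.185],[0,0,0,0,0,0.185],[0,0,0,0,0,0.185],[0,0,0,0,0,0.185],[0,0,0,0,0,0.185]]]}}

```text
clock: 15.25
position: [0.6142, -0.0475, 0.3171]
ee_rot: [-0.071, -2.417, 1.464]
force: [0.3, -0.6, -1.5]
width: 0.999
gripper_force: 0.0
```

{"api": "arm_command", "payload": {"targets": [[[0,0,0,0,0,0.185],[0,0,0,0,0,0.185],[0,0,0,0,0,0.185],[0,0,0,0,0,0.185],[0,0,0,0,0,0.185],[0,0,0,0,0,0.185],[0,0,0,0,0,0.185],[0,0,0,0,0,0.185],[0,0,0,0,0,0.185],[0,0,0,0,0,0.182]]]}}

```text
clock: 16.5
position: [0.6143, -0.0474, 0.3169]
ee_rot: [1.816, 1.291, -1.143]
force: [-0.4, 0.2, 0.1]
width: 0.999
gripper_force: 0.0
```

Run:
```python
from g import *
np.set_printoptions(suppress=True,precision=4)
T=tool(-18.8,55);z=T.as_matrix()[:,2];g=np.array([.564,-.199,.095])-.15*z;print(g+[0,0,.1]);equal(g+[0,0,.1],T,12)
a=cam('top');save(a,'pics/t3.png',(330,80,530,260),4)
```

```text
[ 0.5244 -0.3153  0.281 ]
joints [-0.611  0.782  0.372  1.344  0.628  1.762 -0.693] pos [ 0.6143 -0.0474  0.3169] F [-0.4  0.2  0.1] w 0.999 t 16.5
12 rows of [-0.0274, 0.0002, 0.0084] [0.0007, 0.174, -0.0002] mm 28.6 deg 10.0
```

View pics/t3.png

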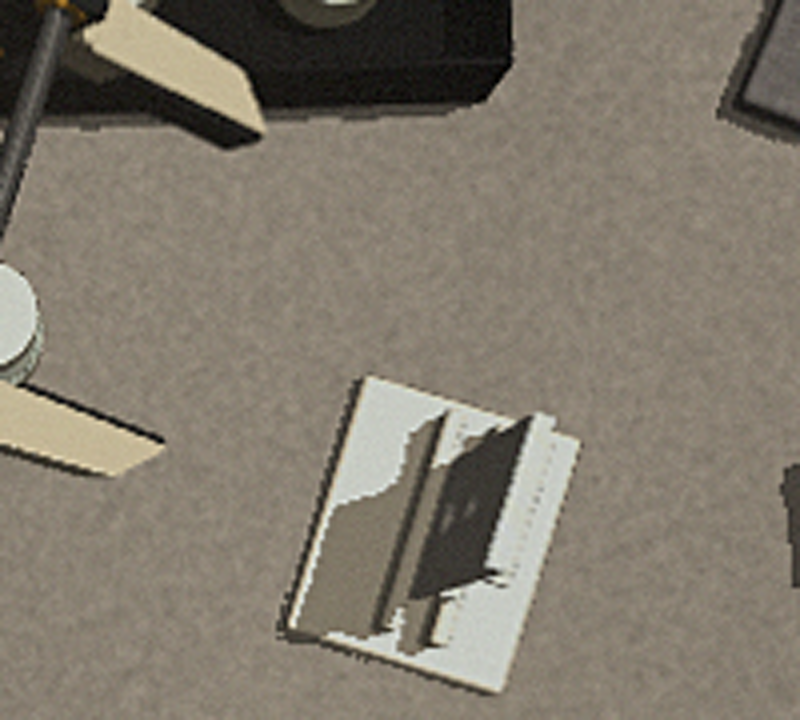

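The plate stands parked in the slot with its plain face toward the machine; its plain-face top edge runs from crop (530,415) to (487,575).

Run:
```python
from g import *
np.set_printoptions(suppress=True,precision=4)
a=cam('top');n=np.array([.3223,.9466]);u=np.array([.9466,-.3223])
for c in [(530,415),(487,575),(555,420)]:
    px=(c[0]/4+330,c[1]/4+80)
    for z in (.160,.163): P=onz(a,px,z);print(c,z,'n',P[:2]@n,'u',P[:2]@u)
    print(dep(a,px))
b=cam('scene')
P=np.array([[*(n*(-.0069+k)+u*(.5972+v)),z] for k,v,z in [(-.004,.03,.162),(-.004,-.03,.162),(.004,.03,.162),(.004,-.03,.162)]])
Ri=b['T'][:3,:3].T;rv=cv2.Rodrigues(Ri)[0];print(cv2.projectPoints(P,rv,-Ri@b['T'][:3,3],b['K'],b['D'])[0][:,0])
save(b,'pics/s2.png',(140,150,290,270),5)
```

```text
(530, 415) 0.16 n -0.0008905223493657644 u 0.6262138257321764
(530, 415) 0.163 n -0.0002555375000433905 u 0.6255060168292318
[ 0.6174 -0.2471 -0.0006]
(487, 575) 0.16 n -0.0034309805926096707 u 0.5647332712540445
(487, 575) 0.163 n -0.0027857984433420054 u 0.564272242890195
[ 0.5348 -0.1894  0.1436]
(555, 420) 0.16 n -0.010142904248126663 u 0.627138605210539
(555, 420) 0.163 n -0.009470780700035682 u 0.6264270842789674
[ 0.5902 -0.2114  0.1613]
[[157.1211 237.0434]
 [183.8729 205.2123]
 [161.9208 239.2315]
 [188.5339 207.1943]]
```

View pics/s2.png

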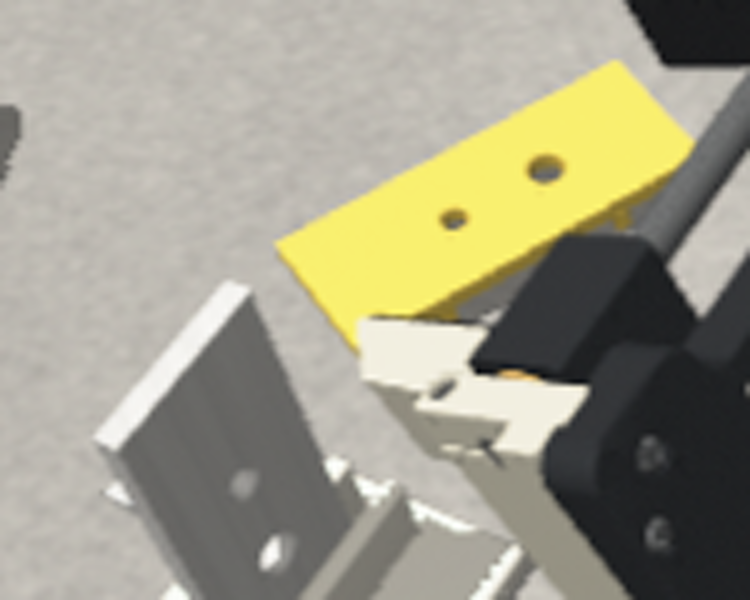

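{"api": "arm_command", "payload": {"targets": [[[-0.027,0,0.008,0,0.174,0],[-0.027,0,0.008,0,0.174,0],[-0.027,0,0.008,0,0.174,0],[-0.027,0,0.008,0,0.174,0],[-0.027,0,0.008,0,0.174,0],[-0.027,0,0.008,0,0.174,0]]]}}

```text
clock: 17.4
position: [0.5661, -0.1897, 0.3832]
ee_rot: [2.506, 1.804, -0.095]
force: [0.1, -0.9, -0.9]
width: 1.0
gripper_force: 0.0
```

The scene crop shows the plate nearly vertical in the slot, its top corners at crop (95,440)–(108,448) and (230,283)–(250,292). Its centre is at about n=-0.0055. Next is the second-grip approach from the ridge side.

Run:
```python
from g import *
np.set_printoptions(suppress=True,precision=4)
T=tool(-17.5,55);z=T.as_matrix()[:,2];g=np.array([.5633,-.1976,.089]);go(g-.15*z,T);equal(g-.15*z+[0,0,.08],T,7);print(z)
```

```text
joints [-0.008  0.31   0.272  1.439 -0.002  1.402 -0.071] t 17.4
pos [ 0.5661 -0.1897  0.3832] F [ 0.1 -0.9 -0.9] w 0.9996596009298528
shift tool [-0.1141  0.0006  0.218 ] turn [ 0.0138  1.0401 -0.0135] deg 59.6
joints [-0.008  0.31   0.272  1.439 -0.002  1.402 -0.071] pos [ 0.5661 -0.1897  0.3832] F [ 0.1 -0.9 -0.9] w 1.0 t 17.4
7 rows of [-0.0251, 0.0002, 0.0109] [0.002, 0.1486, -0.0019] mm 27.400000000000002 deg 8.5
[ 0.2463  0.7812 -0.5736]
```

{"api": "arm_command", "payload": {"targets": [[[-0.0251,0.0002,0.0109,0.002,0.1486,-0.0019],[-0.0251,0.0002,0.0109,0.002,0.1486,-0.0019],[-0.0251,0.0002,0.0109,0.002,0.1486,-0.0019],[-0.0251,0.0002,0.0109,0.002,0.1486,-0.0019],[-0.0251,0.0002,0.0109,0.002,0.1486,-0.0019],[-0.0251,0.0002,0.0109,0.002,0.1486,-0.0019],[-0.0251,0.0002,0.0109,0.002,0.1486,-0.0019],[0,0,0,0,0,0]]]}}

```text
clock: 18.4
position: [0.5226, -0.3165, 0.2484]
ee_rot: [-1.934, -1.397, -0.996]
force: [-0.2, -1.1, 0.5]
width: 0.996
gripper_force: 0.0
```

Run:
```python
from g import *
np.set_printoptions(suppress=True,precision=4)
T=tool(-17.5,55);z=T.as_matrix()[:,2];g=np.array([.5633,-.1976,.089]);go(g-.1*z,T);go(g,T)
```

```text
joints [ 0.779  0.738  0.146  1.424 -0.834  1.665  0.824] t 18.4
pos [ 0.5226 -0.3165  0.2484] F [-0.2 -1.1  0.5] w 0.9960034214156419
shift tool [-0.0583  0.0037  0.0944] turn [ 0.0012  0.0015 -0.0131] deg 0.8
joints [ 0.779  0.738  0.146  1.424 -0.834  1.665  0.824] t 18.4
pos [ 0.5226 -0.3165  0.2484] F [-0.2 -1.1  0.5] w 0.9960034214156419
shift tool [-0.0581  0.0036  0.1944] turn [ 0.0012  0.0015 -0.0131] deg 0.8
```

{"api": "arm_command", "payload": {"targets": [[[-0.0195,0.0012,0.0315,0,0,-0.013],[-0.0195,0.0012,0.0315,0,0,0],[-0.0195,0.0012,0.0315,0,0,0],[0,0,0.025,0,0,0],[0,0,0.025,0,0,0],[0,0,0.025,0,0,0],[0,0,0,0,0,0]]]}}

```text
clock: 19.27
position: [0.5619, -0.2136, 0.1099]
ee_rot: [-1.922, -1.428, -1.004]
force: [0.0, -0.1, 0.1]
width: 0.998
gripper_force: 0.0
```

Run:
```python
from g import *
np.set_printoptions(suppress=True,precision=4)
go(np.array([.5633,-.1976,.089]),tool(-17.5,55))
```

```text
joints [ 0.671  0.833  0.077  1.641 -0.921  1.354  0.987] t 19.27
pos [ 0.5619 -0.2136  0.1099] F [ 0.  -0.1  0.1] w 0.9976059391374591
shift tool [-0.0079 -0.0036  0.0248] turn [0.0002 0.0054 0.0129] deg 0.8
```

{"api": "arm_command", "payload": {"targets": [[[-0.004,-0.0018,0.012,0,0,0.013],[-0.004,-0.0018,0.0125,0,0,0],[0,0,0,0,0,0]]]}}

```text
clock: 19.65
position: [0.5614, -0.2002, 0.0865]
ee_rot: [-1.934, -1.405, -0.996]
force: [-0.5, 0.3, -0.8]
width: 1.002
gripper_force: 0.0
```

{"api": "arm_command", "payload": {"targets": [[[0,0,0,0,0,0],[0,0,0,0,0,0],[0,0,0,0,0,0],[0,0,0,0,0,0]]], "jaw": 0.05, "newtons": 40}}

```text
clock: 20.15
position: [0.5619, -0.2012, 0.0872]
ee_rot: [-1.936, -1.406, -0.997]
force: [0.1, -0.1, 1.4]
width: 0.645
gripper_force: 40.0
```

Run:
```python
from g import *
np.set_printoptions(suppress=True,precision=4)
go(np.array([.5633,-.1976,.19]),tool(-17.5,55))
```

```text
joints [ 0.661  0.854  0.07   1.672 -0.942  1.311  1.003] t 20.15
pos [ 0.5619 -0.2012  0.0872] F [ 0.1 -0.1  1.4] w 0.6453084524089596
shift tool [ 0.0861 -0.0002 -0.0563] turn [ 0.0039  0.0062 -0.0072] deg 0.6
```

{"api": "arm_command", "payload": {"targets": [[[0.0086,0,-0.0056,0,0,0],[0.0172,0,-0.0113,0,0,0],[0.0172,0,-0.0113,0,0,0],[0.0258,0,-0.0169,0,0,0],[0.0258,0,-0.0169,0,0,0],[0.0172,0,-0.0113,0,0,0]]]}}

```text
clock: 20.9
position: [0.564, -0.1965, 0.2235]
ee_rot: [-1.936, -1.408, -0.998]
force: [0.5, 0.8, -2.2]
width: 0.644
gripper_force: 40.0
```

Run:
```python
from g import *
np.set_printoptions(suppress=True,precision=4)
a=tool(40,10);equal([.52,.02,.26],a,9)
equal([.53,.215,.19],tool(94.7,-35),9,a,np.array([.52,.02,.26]))
```

```text
joints [ 0.639  0.669  0.092  1.63  -0.907  1.453  0.823] pos [ 0.564  -0.1965  0.2235] F [ 0.5  0.8 -2.2] w 0.644 t 20.9
9 rows of [0.0239, -0.0012, 0.0114] [0.0613, -0.079, -0.0972] mm 26.5 deg 8.0
joints [ 0.639  0.669  0.092  1.63  -0.907  1.453  0.823] pos [ 0.564  -0.1965  0.2235] F [ 0.5  0.8 -2.2] w 0.644 t 20.9
9 rows of [0.0104, 0.0196, 0.0076] [-0.0235, -0.0804, -0.1061] mm 23.5 deg 7.7
```

{"api": "arm_command", "payload": {"targets": [[[0.0239,-0.0012,0.0114,0.0613,-0.079,-0.0972],[0.0239,-0.0012,0.0114,0.0613,-0.079,-0.0972],[0.0239,-0.0012,0.0114,0.0613,-0.079,-0.0972],[0.0239,-0.0012,0.0114,0.0613,-0.079,-0.0972],[0.0239,-0.0012,0.0114,0.0613,-0.079,-0.0972],[0.0239,-0.0012,0.0114,0.0613,-0.079,-0.0972],[0.0239,-0.0012,0.0114,0.0613,-0.079,-0.0972],[0.0239,-0.0012,0.0114,0.0613,-0.079,-0.0972],[0.0239,-0.0012,0.0114,0.0613,-0.079,-0.0972],[0,0,0,0,0,0]]]}}

```text
clock: 22.15
position: [0.5179, 0.0241, 0.2586]
ee_rot: [-1.248, -2.704, -0.111]
force: [0.6, 0.2, -2.1]
width: 0.647
gripper_force: 40.0
```

Run:
```python
from g import *
np.set_printoptions(suppress=True,precision=4)
equal([.53,.215,.19],tool(94.7,-35),9)
```

```text
joints [-0.049  0.322 -0.007  1.726 -0.149  1.206  0.711] pos [0.5179 0.0241 0.2586] F [ 0.6  0.2 -2.1] w 0.647 t 22.15
9 rows of [0.0098, 0.0194, 0.0075] [-0.0232, -0.0809, -0.1053] mm 23.0 deg 7.7
```

{"api": "arm_command", "payload": {"targets": [[[0.0098,0.0194,0.0075,-0.0232,-0.0809,-0.1053],[0.0098,0.0194,0.0075,-0.0232,-0.0809,-0.1053],[0.0098,0.0194,0.0075,-0.0232,-0.0809,-0.1053],[0.0098,0.0194,0.0075,-0.0232,-0.0809,-0.1053],[0.0098,0.0194,0.0075,-0.0232,-0.0809,-0.1053],[0.0098,0.0194,0.0075,-0.0232,-0.0809,-0.1053],[0.0098,0.0194,0.0075,-0.0232,-0.0809,-0.1053],[0.0098,0.0194,0.0075,-0.0232,-0.0809,-0.1053],[0.0098,0.0194,0.0075,-0.0232,-0.0809,-0.1053],[0,0,0,0,0,0]]]}}

```text
clock: 23.4
position: [0.5354, 0.2023, 0.192]
ee_rot: [-0.05, 2.552, 0.021]
force: [-0.1, -1.0, -2.2]
width: 0.645
gripper_force: 40.0
```

Run:
```python
from g import *
np.set_printoptions(suppress=True,precision=4)
go([.5535,.2175,.12],tool(94.7,-35))
w=cam('wrist');save(w,'pics/w4.png')
a=cam('top');save(a,'pics/t4.png',(150,100,270,280),4)
i=np.full((480,800,3),0,np.uint8);x=cv2.imread('pics/w4.png');i[:,:500]=x[:,70:570];t=cv2.resize(a['pixels'][120:280,150:250,::-1],None,fx=3,fy=3,interpolation=cv2.INTER_CUBIC);i[:,500:800]=t;cv2.imwrite('pics/m4.png',i)
```

```text
joints [-0.71   0.213  0.067  2.252  1.069  0.35  -0.001] t 23.4
pos [0.5354 0.2023 0.192 ] F [-0.1 -1.  -2.2] w 0.6446232645037604
shift tool [0.0245 0.0141 0.0703] turn [-0.0199 -0.0215 -0.037 ] deg 2.7
```

View pics/m4.png

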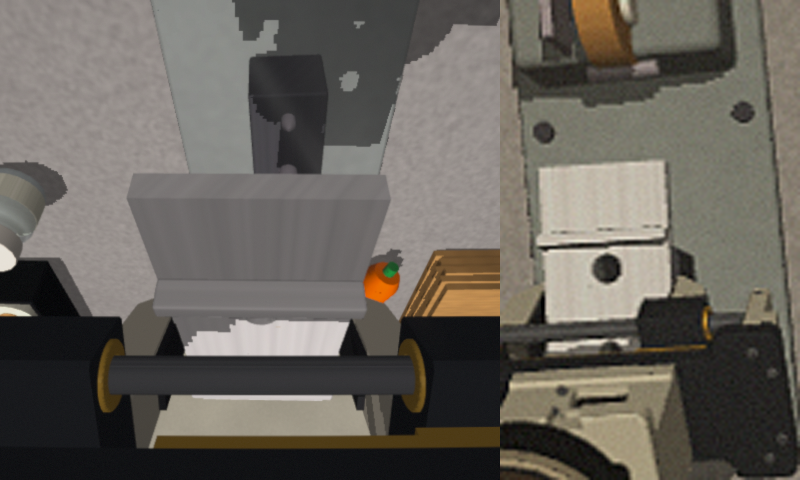

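The ridges face up and the wide hole shows at top-camera pixel (185,209). The wrist view shows the empty seat with its pins. I'll now fit the plate's plane and hole position numerically.

```bash
cat > pl.py <<'E'
from g import *
np.set_printoptions(suppress=True,precision=4)
def plane(c,us,vs,zr):
    P=np.array([dep(c,(u,v)) for u in us for v in vs if c['z_map'][v,u]>0]);P=P[(P[:,2]>zr[0])&(P[:,2]<zr[1])]
    for _ in range(6):
        m=np.median(P,0);A=np.c_[P[:,:2]-m[:2],np.ones(len(P))];k=np.linalg.lstsq(A,P[:,2]-m[2],rcond=None)[0];r=abs(P[:,2]-m[2]-A@k);P=P[r<max(.001,2*np.median(r))]
    return m,k,len(P)
if __name__=='__main__':
    w=cam('wrist');print('s',arm.observe()['position'])
    print('wrist face',plane(w,range(230,430,5),range(204,272,4),(.1,.3)))
    a=cam('top');print('top end face',plane(a,range(166,202,2),range(180,196,1),(.1,.3)));print('mid face',plane(a,range(168,202,2),range(203,215,1),(.1,.3)))
    zc=plane(a,range(166,202,2),range(180,196,1),(.1,.3))
    for px in [(185.3,209.3),(163.3,176),(204.7,173.3)]:print(onz(a,px,zc[0][2]))
    for px in [(358,122),(357,168)]:print('pin',onz(w,px,.065),dep(w,px))
    g=cv2.cvtColor(a['pixels'],cv2.COLOR_RGB2GRAY)[202:218,176:196].astype(int);print(g)
E
python3 pl.py
```

```text
s [0.5373 0.2011 0.1934]
wrist face (array([0.4757, 0.1973, 0.1941]), array([-0.0332,  0.0228,  0.    ]), 677)
top end face (array([0.592 , 0.2067, 0.1917]), array([-0.067,  0.019,  0.   ]), 160)
mid face (array([0.5614, 0.2072, 0.1923]), array([-0.0275,  0.01  ,  0.    ]), 86)
[0.5602 0.2026 0.1917]
[0.609  0.2337 0.1917]
[0.6117 0.174  0.1917]
pin [0.5352 0.2161 0.065 ] [0.5368 0.2163 0.0628]
pin [0.5686 0.2183 0.065 ] [0.5723 0.2188 0.0609]
[[ 86  83 164 205 199 195 192 201 202 202 197 200 199 192 195 171 166 191
  197 192]
 [204 202 200 197 192 196 193 199 188 169 165 188 204 198 188 182 181 186
  186 190]
 [194 196 195 191 194 199 165  96  53  45  42  47 121 187 198 186 183 192
  190 190]
 [189 194 193 192 198 169  91  46  35  29  41  27  25  74 160 188 182 188
  194 191]
 [189 192 192 192 182 115  51  56  42  35  43  41  33  24 137 199 185 186
  188 189]
 [186 194 192 193 184 123  61  55  43  37  42  41  37  28 100 171 186 187
  192 190]
 [185 192 190 198 149  82  68  59  48  40  39  43  40  27 100 170 188 188
  190 192]
 [187 190 193 200 168 102  64  60  44  39  44  43  42  24  98 171 190 184
  192 189]
 [190 190 194 197 167  94  65  68  52  37  46  44  39  21 131 197 188 190
  190 195]
 [187 189 194 194 203 141  55  70  52  34  37  32  25  63 152 190 188 185
  188 191]
 [188 190 191 191 196 203 153  67  37  29  25  15  64 151 199 189 180 186
  185 186]
 [190 190 191 194 188 192 198 178 139 104  91 150 205 198 193 186 185 185
  187 195]
 [188 193 186 190 191 189 189 190 195 201 193 195 196 192 189 181 181 184
  188 192]
 [186 186 192 191 188 188 187 182 193 194 191 192 188 191 191 184 186 183
  188 192]
 [189 189 190 189 188 189 187 185 192 191 186 189 192 189 189 184 184 182
  189 192]
 [190 189 194 191 190 187 190 184 185 187 185 187 187 189 189 182 178 183
  191 191]]
```

Run:
```python
from pl import *
I=cv2.imread('pics/top.png',0)
print(I[200:217,187:206].astype(int));print(I[224:238,189:207].astype(int))
s=arm.observe();Rc=R.from_rotvec(s['ee_rot']);print('world turn to goal',(tool(94.7,-35)*Rc.inv()).as_rotvec())
```

```text
[[170 168 166 167 166 163 165 167 169 163 169 163 172 164 167 166 174 175
  172]
 [170 162 164 169 168 161 160 167 171 167 167 165 168 164 165 170 169 170
  166]
 [165 166 169 170 166 167 169 173 167 170 177 174 169 167 163 168 173 168
  172]
 [162 169 166 170 169 164 127  81  83  85 118 159 177 170 167 169 165 169
  177]
 [165 165 169 169 170 127  67  37  42  48  39  93 160 175 165 165 170 169
  171]
 [164 167 169 171 142  68  46  67  90  88  69  66  98 155 168 173 168 168
  174]
 [160 160 164 165 132  56  76 117 119 117  85  66  84 140 169 166 164 170
  170]
 [163 164 169 164 125  48  85 129 124 114  96  75  77 128 168 169 171 172
  171]
 [165 162 170 169 123  44  69 114 125 109  87  66  69 127 169 164 170 171
  168]
 [168 164 157 168 138  73  47  70  69  56  63  59 105 166 169 166 170 167
  171]
 [167 160 169 171 168 114  35  34  54  56  47  74 139 170 167 165 172 168
  170]
 [162 164 161 170 175 161 119  57  35  48  98 155 173 173 163 168 172 164
  173]
 [162 165 163 162 174 170 159 157 167 169 169 172 171 169 167 163 166 163
  165]
 [160 162 164 167 171 170 166 165 169 173 174 1
[... 673 characters left out ...]
8 150  95  42  63  63  56  88 153 168 165 169 166 166]
 [165 169 162 167 169 127  51  68 102  96  72  75 142 174 161 167 171 168]
 [163 167 163 168 170 130  43  62  90  82  74  64 130 177 164 166 165 165]
 [164 167 164 164 172 145  73  46  49  61  50  98 159 172 165 163 167 170]
 [168 166 169 165 172 165 128  66  18  37  88 153 166 166 168 161 170 167]
 [168 169 166 165 168 161 157 152 139 147 158 166 165 172 168 167 174 169]
 [167 171 167 165 168 166 171 168 168 173 169 169 165 169 163 162 171 166]
 [164 167 171 162 166 162 160 165 163 175 164 167 167 166 166 159 169 165]
 [166 166 165 167 167 165 163 164 164 167 170 168 157 169 169 165 170 172]]
world turn to goal [-0.0065 -0.0205  0.0477]
```

Run:
```python
from pl import *
a=cam('top')
W=onz(a,(195.4,207.1),.063);N=onz(a,(197.5,230.5),.063);Wp=onz(a,(195.2,206.7),.065);Np=onz(a,(197.4,230.4),.065)
print(W,N,Wp,Np,W-N,np.degrees(np.arctan2(*(Wp-Np)[1::-1])))
s=arm.observe();H=onz(a,(185.4,208.5),.1915);print('hole now',H,'tcp',s['position'],R.from_rotvec(s['ee_rot']).inv().apply(H-s['position']))
```

```text
[0.5787 0.2211 0.063 ] [0.5388 0.218  0.063 ] [0.5791 0.2209 0.065 ] [0.5388 0.2177 0.065 ] [0.0398 0.0031 0.    ] 4.619815435928425
hole now [0.5614 0.2025 0.1915] tcp [0.5375 0.2011 0.1935] [-0.0187  0.0005  0.015 ]
```

Run:
```python
from pl import *
T=tool(94.6,-35);v=[-.0187,.0005,.015];d=T.apply(v);print(d);g=np.array([.579-d[0],.2208-d[1],.1]);print(g)
equal(g,T,4)
```

```text
[ 0.0238  0.0024 -0.0016]
[0.5552 0.2184 0.1   ]
joints [-0.704  0.212  0.065  2.249  1.065  0.351  0.001] pos [0.5375 0.2011 0.1935] F [-0.6 -0.3 -3. ] w 0.644 t 23.65
4 rows of [0.0094, 0.004, 0.0219] [-0.0049, -0.0049, -0.0105] mm 24.2 deg 0.7
```

{"api": "arm_command", "payload": {"targets": [[[0.0094,0.004,0.0219,-0.0049,-0.0049,-0.0105],[0.0094,0.004,0.0219,-0.0049,-0.0049,-0.0105],[0.0094,0.004,0.0219,-0.0049,-0.0049,-0.0105],[0.0094,0.004,0.0219,-0.0049,-0.0049,-0.0105],[0,0,0,0,0,0],[0,0,0,0,0,0]]]}}

```text
clock: 24.4
position: [0.5546, 0.2187, 0.1001]
ee_rot: [-0.104, 2.529, 0.031]
force: [-0.7, 0.1, -2.0]
width: 0.652
gripper_force: 40.0
```

Run:
```python
from pl import *
go([.5552,.2184,.1],tool(94.6,-35))
a=cam('top');g=cv2.cvtColor(a['pixels'],cv2.COLOR_RGB2GRAY);print(g[200:217,184:204].astype(int))
w=cam('wrist');print('wrist face',plane(w,range(230,430,5),range(204,272,4),(.06,.2)))
for vs in [(180,197),(203,207),(214,222)]:print('top',plane(a,range(172,212,2),range(*vs),(.06,.2)))
```

```text
joints [-0.698  0.428  0.061  2.303  1.954  0.312 -0.889] t 24.4
pos [0.5546 0.2187 0.1001] F [-0.7  0.1 -2. ] w 0.6519329614263831
shift tool [-0.0004 -0.0003  0.0004] turn [0.0001 0.0002 0.0018] deg 0.1
[[199 199 195 203 177 120 124 141 183 200 189 184 186 192 192 185 187 191
  187 187]
 [189 202 183 118  42  55  54  53 100 165 196 188 186 191 196 186 190 189
  191 187]
 [197 183 122  53  61  60  65  62  58  95 161 191 185 191 193 189 187 185
  187 186]
 [201 154  77  55  71  73  78  71  69  53 131 191 187 190 190 188 187 188
  191 183]
 [200 160  70  43  49  48  39  37  38  23 125 195 188 191 189 193 185 187
  185 184]
 [192 170 100  40  38  39  38  41  30  22 128 192 185 192 194 187 190 185
  192 183]
 [194 169  95  37  27  39  40  33  31  52 144 191 186 187 190 192 189 189
  184 185]
 [192 201 161  64  50  51  56  37  16 104 180 189 184 186 191 188 190 184
  189 186]
 [190 192 202 153  58  40  34  77 138 174 196 185 177 187 188 189 185 188
  190 186]
 [193 197 194 194 195 187 177 204 198 194 194 185 182 187 194 190 186 186
  189 188]
 [189 192 191 191 190 194 192 190 190 192 189
[... 171 characters left out ...]
188 182 184 194 191 193 200
  206 205]
 [188 190 187 186 184 189 189 186 186 189 188 187 180 185 187 201 185 128
   62  51]
 [194 192 192 189 188 189 188 185 187 191 187 186 180 186 189 198 170  46
   19  21]
 [187 190 192 187 185 184 194 185 190 189 192 189 180 186 190 201 178  38
   20  33]
 [190 189 189 191 187 186 190 193 188 194 188 189 179 181 194 187 122  18
   29  39]]
wrist face (array([0.4937, 0.2125, 0.1001]), array([-0.0112,  0.0166, -0.    ]), 669)
top (array([0.6093, 0.2264, 0.0996]), array([-0.0777,  0.0008,  0.    ]), 145)
top (array([0.578 , 0.227 , 0.0992]), array([-0.3335,  0.0222,  0.0003]), 32)
top (array([0.5537, 0.2096, 0.1345]), array([-2.7178, -0.8695,  0.0006]), 88)
```

Run:
```python
from pl import *
a=cam('top')
for p in [(189.7,204.2)]: print(onz(a,p,.0998))
go([.5552,.2184,.083],tool(94.6,-35))
```

```text
[0.5791 0.2208 0.0998]
joints [-0.7    0.428  0.061  2.303  1.957  0.313 -0.892] t 24.55
pos [0.5544 0.2195 0.1005] F [ 0.   0.8 -2.4] w 0.6454254938479176
shift tool [ 0.0095 -0.0012  0.0147] turn [0.0016 0.0012 0.0029] deg 0.2
```

{"api": "arm_command", "payload": {"targets": [[[0.0046,0,0.0066,0,0,0],[0.0046,0,0.0066,0,0,0],[0.0034,0,0.0049,0,0,0],[0.0012,0,0.0016,0,0,0],[0.0011,0,0.0016,0,0,0],[0,0,0,0,0,0]]]}}

```text
clock: 25.3
position: [0.5539, 0.2196, 0.0733]
ee_rot: [-0.108, 2.529, 0.032]
force: [-0.3, 0.6, -2.4]
width: 0.644
gripper_force: 40.0
```

Run:
```python
from pl import *
go([.5552,.2184,.073],tool(94.6,-35))
a=cam('top');g=cv2.cvtColor(a['pixels'],cv2.COLOR_RGB2GRAY);print(g[198:215,186:206].astype(int))
```

```text
joints [-0.627  0.489 -0.031  2.313  2.086  0.379 -1.023] t 25.3
pos [0.5539 0.2196 0.0733] F [-0.3  0.6 -2.4] w 0.6438288178877991
shift tool [-0.0008 -0.0013  0.001 ] turn [ 0.0015 -0.0002  0.0044] deg 0.3
[[185 185 190 186 191 189 198 195 199 203 210 212 204 197 196 177 107  75
   64  49]
 [207 214 215 210 203 205 169 115  87  58  38  22  27  39  39  50  53  49
   54  71]
 [ 66  40  29  28  38  45  50  54  45 100 156 171 193 197 202 206 196 201
  200 200]
 [ 62  67  78  89  82  85  95 148 208 200 200 198 184 188 196 199 195 190
  192 192]
 [203 206 203 200 199 208 217 216 213 205 202 193 185 184 190 192 187 186
  189 189]
 [196 194 193 199 203 176 100  52  56  68 155 201 189 184 189 193 193 186
  187 189]
 [192 193 194 200 167  64  30  24  25  34  73 157 197 189 186 186 191 189
  189 192]
 [190 194 198 162  70  37  38  57  84  99  79  66 146 189 187 192 191 185
  184 183]
 [190 196 202 154  44  38  60  88 137 140 121  98 145 187 188 193 191 188
  186 188]
 [190 192 199 153  43  44  63 104 142 138 130 104 145 193 186 193 190 190
  188 187]
 [187 192 198 179 106  51  54  87 128 140 113 113 168 186 185 188 188 190
  190 190]
 [194 192 199 171  95  48  40  51  80  74  61 139 194 184 187 191 190 185
  184 189]
 [191 195 197 197 170  87  23  23  29  74 154 199 190 183 184 187 192 189
  186 188]
 [193 193 189 193 196 193 184 134 109 167 197 194 188 181 184 189 190 188
  188 186]
 [191 189 191 192 192 190 193 202 192 193 194 191 189 182 185 191 189 189
  182 189]
 [187 189 192 187 187 187 191 193 190 193 186 191 187 184 179 191 191 191
  188 187]
 [188 188 186 189 190 187 185 187 191 184 187 189 186 183 185 184 190 190
  187 198]]
```

{"api": "arm_command", "payload": {"targets": [[[-0.0008,-0.0003,0.0006,0,0,0.003],[0.0009,0,0.0012,0,0,0],[0.0009,0,0.0012,0,0,0],[0.0009,0,0.0012,0,0,0],[0,0,0,0,0,0]]]}}

```text
clock: 25.98
position: [0.5546, 0.2193, 0.0685]
ee_rot: [-0.104, 2.53, 0.033]
force: [0.4, 0.2, -2.2]
width: 0.644
gripper_force: 40.0
```

{"api": "arm_command", "payload": {"targets": [[[0.0009,0,0.0012,0,0,0],[0.0006,0,0.0008,0,0,0],[0.0006,0,0.0008,0,0,0],[0,0,0,0,0,0]]]}}

```text
clock: 26.48
position: [0.5546, 0.2194, 0.0651]
ee_rot: [-0.104, 2.529, 0.033]
force: [0.6, -0.7, -2.4]
width: 0.646
gripper_force: 40.0
```

{"api": "arm_command", "payload": {"targets": [[[0.0003,0,0.0004,0,0,0],[0.0003,0,0.0004,0,0,0],[0.0003,0,0.0004,0,0,0],[0,0,0,0,0,0]]]}}

```text
clock: 26.98
position: [0.5546, 0.2194, 0.0638]
ee_rot: [-0.104, 2.529, 0.034]
force: [-0.5, 0.6, -0.4]
width: 0.648
gripper_force: 40.0
```

{"api": "arm_command", "payload": {"targets": [[[0.0003,0,0.0004,0,0,0],[0.0003,0,0.0004,0,0,0],[0,0,0,0,0,0]]]}}

```text
clock: 27.35
position: [0.5547, 0.2194, 0.0636]
ee_rot: [-0.104, 2.528, 0.034]
force: [-8.0, -1.5, 13.7]
width: 0.649
gripper_force: 40.0
```

Run:
```python
from pl import *
a=cam('top');w=cam('wrist')
print('wrist face',plane(w,range(230,430,5),range(204,272,4),(.03,.1)))
for vs in [(182,197),(204,208)]:print('top',plane(a,range(176,212,2),range(*vs),(.03,.1)))
g=cv2.cvtColor(a['pixels'],cv2.COLOR_RGB2GRAY);print(g[201:214,187:204].astype(int));print(arm.observe()['force'],arm.observe()['ft_torque'])
```

```text
wrist face (array([0.4942, 0.2129, 0.063 ]), array([-0.0072,  0.0159,  0.    ]), 672)
top (array([0.61  , 0.2262, 0.0634]), array([-0.0272,  0.0157,  0.    ]), 154)
top (array([0.5821, 0.227 , 0.063 ]), array([-0.417 ,  0.0336, -0.0002]), 43)
[[ 41  53  48  62  67  74  89  88  88  91  86 144 197 194 191 198 194]
 [206 205 202 203 203 202 209 217 218 216 210 199 195 184 188 189 188]
 [195 194 196 194 199 205 180 112  78  71 145 211 194 186 193 190 188]
 [192 193 194 197 185 121  44  43  51  54  43  90 172 191 185 189 190]
 [194 195 192 201 167  61  53  76 104  94  80  90 146 192 183 189 192]
 [189 191 192 186 131  47  84 138 142 128  92  62 116 195 188 185 192]
 [189 192 195 183 128  43 104 141 146 133 107  82 103 169 193 192 194]
 [188 191 189 200 157  39  81 132 142 124  96  66 119 195 186 189 189]
 [189 194 189 196 176  90  34  79  78  69  74  82 143 190 186 190 189]
 [186 192 193 197 196 154  38  31  43  52  79 150 197 192 184 188 195]
 [194 188 192 191 196 193 178 126  98 100 142 199 196 186 185 185 187]
 [193 189 192 190 195 192 190 199 199 193 190 196 194 185 183 186 187]
 [190 189 194 188 190 191 187 193 197 190 187 188 192 186 184 185 188]]
[-7.3472 -1.3104 13.2928] [-0.453   0.3429 -0.2576]
```

{"api": "arm_command", "payload": {"targets": [[[-0.0002,0,-0.0002,0,0,0],[0,0,0,0,0,0]]]}}

```text
clock: 27.7
position: [0.5547, 0.2194, 0.0637]
ee_rot: [-0.104, 2.528, 0.034]
force: [-5.9, -0.6, 9.6]
width: 0.651
gripper_force: 40.0
```

{"api": "arm_command", "payload": {"targets": [[[0,0,0,0,0,0],[0,0,0,0,0,0],[0,0,0,0,0,0],[0,0,-0.015,0,0,0],[0,0,-0.025,0,0,0],[0,0,-0.04,0,0,0],[0,0,-0.05,0,0,0],[0,0,-0.05,0,0,0],[0,0,0,0,0,0]]], "jaw": 0.0918}}

```text
clock: 28.82
position: [0.4666, 0.2124, 0.197]
ee_rot: [-0.101, 2.517, 0.03]
force: [0.5, 0.4, 0.2]
width: 0.999
gripper_force: 0.0
```

Run:
```python
from pl import *
s=arm.observe();print(s['clock'],s['position'],s['force'])
a=cam('top')
for us,vs in [(range(182,212,2),range(180,190)),(range(182,212,2),range(192,203)),(range(184,212,2),range(216,232)),(range(184,212,2),range(255,264))]:print(plane(a,us,vs,(.04,.1)))
for c in [(196,207)]:
    g=cv2.cvtColor(a['pixels'],cv2.COLOR_RGB2GRAY);print(g[201:214,187:204].astype(int))
for n,uv,z in [('roll',(331,297),.018),('tub',(326,160),.07)]:print(n,dep(a,uv))
b=cv2.imread('pics/top.png');d=cv2.absdiff(a['pixels'][:,:,::-1],b)[:,:,:].max(2);print('roll/tub diff',d[265:330,298:362].mean(),d[140:185,305:345].mean())
```

```text
28.825 [0.4666 0.2124 0.197 ] [0.5107 0.4351 0.1692]
(array([0.6178, 0.2194, 0.0631]), array([-0.0656,  0.0067,  0.    ]), 91)
(array([0.599 , 0.2194, 0.0634]), array([-0.0885, -0.025 ,  0.0004]), 90)
(array([0.5501, 0.217 , 0.0632]), array([ 0.0129, -0.0029,  0.    ]), 149)
(array([0.4906, 0.2211, 0.0633]), array([-0.0081,  0.0053,  0.    ]), 61)
[[ 37  45  49  51  53  76  84  85  85  81  79 132 186 182 185 187 185]
 [195 197 195 195 191 192 204 206 205 204 201 195 184 175 184 187 187]
 [186 189 184 189 190 196 172 108  76  87 148 201 172 155 178 186 181]
 [185 187 182 188 178 121  42  44  49  53  55 123 191 181 179 180 185]
 [181 186 183 191 156  63  49  79  98  97  82  86 140 180 180 181 183]
 [187 182 186 179 123  48  82 132 134 124  93  59 108 180 177 179 184]
 [182 181 191 179 122  50  95 138 136 126 108  72 121 190 175 184 179]
 [181 189 189 179 120  49  75 123 142 120  90  70 125 188 180 183 184]
 [181 181 184 189 164  89  43  79  78  61  74  75 134 181 176 175 183]
 [185 183 186 184 194 149  40  33  48  53  77 150 185 179 174 180 182]
 [179 186 185 185 186 185 171 118  88  94 128 195 186 179 176 178 186]
 [185 182 184 179 186 182 180 190 192 182 183 183 184 181 174 175 185]
 [179 183 184 182 184 181 178 182 187 180 179 187 179 176 173 175 184]]
roll [ 0.418  -0.0063 -0.0029]
tub [ 0.652  -0.002   0.0715]
roll/tub diff 12.176682692307692 12.2
```

```bash
python3 -c "
from cell import arm
print(arm.sign_off())"
```

```text
the job is handed in; nothing more can be done
None
```

The plate is turned over with its ridges up and sits flat on both pins, thick pin in the wide hole; it is released, the roll and tub are where they were, and the job was handed in at about 29 s.

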